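# Set the date code on the bottle-label coder and mark the label

## Task

The label coder for the day's bottled milk stands on the counter: roll its three thumbwheels with a fingertip until they read 7, 2, 5 from left to right as seen from the robot's side, each numeral well centred on the pointer marks, and then press the black palm knob fully down, without ramming it, to mark the label, let it come back up and take the hand away. The wheels ride on the coder's sprung stamping head, so roll them with a light, even press: the head must not go down towards the label while it shows a wrong number. Do not shove the bottle, mug and jar standing round it.

Things in the scene. Friction and masses are not known exactly. Their poses are not given: they have to be found in the camera images.
- tray: Thin steel tray, 221 x 198 mm, 8 mm rim, fixed on the counter; the coder stands in it. Origin on the counter under the middle wheel; x to the coder's back (front faces the robot), y left, z up. The coder is set in it only to about 3 mm and 0.03 rad, on a riser of unknown thickness, 0 to 50 mm: all heights given are at riser 0 and must be found by feel. White head: x -32 to 100 mm, y +-67 mm, top 78 mm high.
- row (a point): Point on the tray at the nominal top of the middle wheel at riser 0, 123 mm above the counter (true top 0 to 50 mm higher). Wheels in a row along y at +40, 0, -40 mm; cheeks 7 mm thick between and beside them end 9 mm lower. Smooth stiff rims: rub the rim along with a fingertip, about 1.6 N along the rim turns it and it stays where left; pressing with much under 4 N skids.
- knob (a point): Point on the tray at the nominal centre of the palm knob's flat top at riser 0, 105 mm above the counter (true top 0 to 50 mm higher), 75 mm behind the wheel row. Black mushroom, 40 mm in diameter, carried by the head on a stiff cushion spring: it sinks 1 mm per 4 N (at most 10 mm) besides the head's own travel. Two 12 mm guide posts, 52 mm to either side, tops 15 mm lower.
- head (a joint): Travel of the white sprung stamping head: 0 at rest (up) to 0.020 m fully down, stamp on the label. Slides straight down, springs back: about 3 N starts it, each further mm takes 0.6 N more, 15 N at the hard stop. The wheels and the knob ride on it, so pressing on a wheel presses the head down too.
- wheel_left (a joint): Left thumbwheel seen from the robot, off-white, 50 mm diameter, 22 mm wide, axle along tray y at y = +40 mm. Numerals 0-9 on the rim, 0.6283 rad (15.7 mm) apart; the one at the very top, between black pointer marks, is set. Value = numeral x 0.6283 rad; grows as the rim's top moves to tray +x. End stops at -0.31 and 5.97. See row for its drag.
- wheel_middle (a joint): Middle thumbwheel seen from the robot, off-white, 50 mm diameter, 22 mm wide, axle along tray y at y = 0 mm. Numerals 0-9 on the rim, 0.6283 rad (15.7 mm) apart; the one at the very top, between black pointer marks, is set. Value = numeral x 0.6283 rad; grows as the rim's top moves to tray +x. End stops at -0.31 and 5.97. See row for its drag.
- wheel_right (a joint): Right thumbwheel seen from the robot, off-white, 50 mm diameter, 22 mm wide, axle along tray y at y = -40 mm. Numerals 0-9 on the rim, 0.6283 rad (15.7 mm) apart; the one at the very top, between black pointer marks, is set. Value = numeral x 0.6283 rad; grows as the rim's top moves to tray +x. End stops at -0.31 and 5.97. See row for its drag.
- milk_bottle: Bystander: cream-coloured closed milk bottle, 62 mm in diameter, 150 mm high, standing about 0.2 m to the left of the coder. Origin at the centre of its base.
- mug: Bystander: white mug, 76 mm in diameter, 88 mm high, behind the coder to its left. Origin at the centre of its base.
- jam_jar: Bystander: amber glass jar with a steel lid, 68 mm in diameter, 85 mm high, about 0.23 m to the right of the coder. Origin at the centre of its base.

How it is judged (in metres and radians):
On the way, in this order (a step that is already met when the one before it is completed fails the run):
1. all three wheels read 7, 2, 5 within 0.16 rad (a quarter of a step) with the head up (less than 9 mm down) (value of joint wheel_left between 4.2382 and 4.5582 rad and value of joint wheel_middle between 1.0966 and 1.4166 rad and value of joint wheel_right between 2.9816 and 3.3016 rad and value of joint head below 0.009 m), for 0.2 s.
2. the head is pressed down at least 16 of its 20 mm with the code still right (value of joint wheel_left between 4.2382 and 4.5582 rad and value of joint wheel_middle between 1.0966 and 1.4166 rad and value of joint wheel_right between 2.9816 and 3.3016 rad and value of joint head above 0.016 m), for 0.2 s.
At the end, for the whole second after the job is handed in: The wheels read 7, 2, 5, each within 0.16 rad of its numeral's centre and at rest; the head has been pressed down at least 16 mm with this code and is back up within 2 mm of rest; the bystanders stand where they stood (value of joint wheel_left between 4.2382 and 4.5582 rad and value of joint wheel_middle between 1.0966 and 1.4166 rad and value of joint wheel_right between 2.9816 and 3.3016 rad and value of joint head below 0.002 m and velocity of joint wheel_left between -0.05 and 0.05 rad/s and velocity of joint wheel_middle between -0.05 and 0.05 rad/s and velocity of joint wheel_right between -0.05 and 0.05 rad/s); the robot touches nothing.
It fails at once if the head driven more than 9 mm down while any wheel is off its numeral by more than 0.16 rad (about 8 N on a wheel) (value of joint head above 0.009 m and not (value of joint wheel_left between 4.2382 and 4.5582 rad and value of joint wheel_middle between 1.0966 and 1.4166 rad and value of joint wheel_right between 2.9816 and 3.3016 rad)).
It fails at once if a wheel or the knob pushed with more than 40 N (contact force between the fingers and head above 40 N).
It fails at once if a bystander shoved more than 30 mm or tipped over (distance of any of milk_bottle, mug, jam_jar from where it was at the start of the episode above 0.03 m or angle between any of milk_bottle, mug, jam_jar's own z axis and vertical above 0.4 rad).
It also fails if it takes over 58 s, if anything falls off the work surface, if the arm or the gripper's body presses on something with over 40 N, if the wrist force passes 120 N, or if a joint passes its speed limit or range.

## Robot

A 6-joint arm with a two-finger parallel gripper is mounted at the origin on the work surface. World frame = base frame: x ahead of the robot, y to its left, z up, the work surface at z = 0. Lengths are in m, angles in degrees, forces in N, time in s.
With the tool pointing down it reaches from about 0.25 to 0.725 m from the base axis. Payload 9.7 kg.
Tool frame: the origin (TCP) lies midway between the tips of the shut fingers; the grasp point (between the pads) lies 19 mm behind it; z points along the fingers, x is the direction in which the jaws open and shut, and the axes are right-handed (so a half turn about z gives the same grasp; the last joint's range is limited). The gripper opens to 85 mm and grips with 20 to 120 N. Pads are 22 mm wide; open, the fingers measure 114 mm over their backs; the gripper's body (76 mm by 85 mm) begins 54 mm behind the grasp point. The pads swing forward as they close: fully open they stand 13 mm farther back than shut.
Start: joints at [69.385, 4.979, 10.078, 95.1, 0, 90], TCP at [0.194, 0.515, 0.231] pointing down, gripper open.
Joint ranges: [-179.16, 179.16], [-48.56, 103.87], [-65.8, 70.77], [-126.05, 130.52], [-82.76, 87.17], [-180, 180]. Speed limits (degrees/s): [127.2, 127.2, 147.25, 180, 180, 180].

## Interface

Orientations are given as [roll, pitch, yaw] about the fixed x, y, z axes, in that order (R = Rz(yaw) Ry(pitch) Rx(roll)).
In Python, from workcell import bot, optics gives the robot as it stands.
- The arm moves only by the shell command python3 -m creep 'ROWS' [FORCE]. ROWS is JSON, a list of rows, each a list of 7 numbers: the shift along the tool's x, y, z in m, then the turn, a rotation vector about the tool's x, y, z in rad, then the opening, from 0 (shut) to 1 (fully open). A call has 1 to 8 rows; each row is the pose to reach, as a shift and turn from the pose commanded when the call began, along the tool's axes at that moment; what a row does not reach only later rows make up. A row lasts 1/10 s, in which the tool goes at most 50 mm and 8.59 degrees, less where a joint would pass 70% of its speed; a pose out of reach is approached as far as the arm can. A call with a gripper value outside its range is refused whole. The fingers move at their own pace and stop on an object; FORCE is the grip in N (left out, the last holds). Time passes only in rows, so rows that repeat a pose let the fingers close. It gives the time, the measured TCP pose, the force and the opening at its end, in the units of the state.
- bot.get_obs(): the state, without advancing time (a new reading comes with each control period).
- optics.camera(name): name is "scene" or "side" or "wrist"; returns the picture (384x512x3 uint8, red, green, blue); there is no depth.
- optics.camera_params(name): a dict with "camera_matrix" (3x3 intrinsics, pixels), "D" ([k1, k2, p1, p2, k3] as OpenCV has them; the pictures are not rectified), "R" (3x3) and "t" (3): a world point X has camera coordinates R X + t; the wrist camera has in their place "mount" (4x4, takes a point from camera to tool coordinates, whose origin is the TCP and whose axes are the tool frame's). Camera axes: x right, y down, z forward; pixel columns grow to the right and rows downward; lengths in m; the calibration is good to about 2 mm. A picture is of the moment at which its call begins: read the wrist's pose just before it. camera_params takes no time and is no camera call.
- bot.job_done(): hands the job in, once; it reports no verdict.
The state is a dict: "time": time; "q": joint angles; "qd": joint speeds; "joint_efforts": joint torques, N m; "ee_pos": TCP position; "tcp_rot": TCP orientation; "wrist_force": force on the tool from outside, world axes, zero at the start; "torque": the same for the moment, N m; "opening": finger opening in m.
Only numpy, scipy, OpenCV 4.12 (cv2) and the standard library are available. Lean on these libraries where they do the work, as an engineer would, in place of code of your own. Each camera call takes 0.05 s, during which the arm holds its last target.

## Working session

There is one attempt and no reset: what is moved stays moved. The work goes in short steps, Python scripts to look and compute and a shell command to move; the robot and the scene stay as the last step left them, time stands still between calls to the robot, and variables do not carry over. Pictures are saved under pics/ and viewed, and the job is handed in when it is done.

```bash
ls; mkdir -p pics; python3 - <<'E'
from workcell import bot, optics
import cv2, numpy as np
np.set_printoptions(precision=4,suppress=True)
o=bot.get_obs(); print(o)
for n in ("scene","side","wrist"):
    p=optics.camera_params(n); print(n,p)
for n in ("scene","side"):
    im=optics.camera(n); cv2.imwrite(f"pics/{n}0.png",im[:,:,::-1])
E
```

```text
pics
{'time': 0.0, 'q': array([69.3849,  5.0125, 10.0327, 95.1005,  0.0009, 90.0003]), 'qd': array([ 0.0648,  0.0453,  0.0795, -0.0143,  0.0105,  0.0599]), 'joint_efforts': array([ -0.0001, -52.0387,  46.4803,   0.0165,  -0.    ,   0.    ]), 'ee_pos': array([0.1936, 0.5146, 0.2306]), 'tcp_rot': array([-179.9991,    0.0803,   69.3846]), 'wrist_force': array([0.2702, 0.4265, 1.2739]), 'torque': array([ 0.0113, -0.0151,  0.0137]), 'opening': 0.08557178104877078}
scene {'camera_matrix': array([[371.1792,   0.    , 257.3835],
       [  0.    , 371.1792, 194.17  ],
       [  0.    ,   0.    ,   1.    ]]), 'D': array([-0.0859,  0.    ,  0.    ,  0.    ,  0.    ]), 'R': array([[-0.823 ,  0.5679, -0.0121],
       [ 0.4201,  0.5942, -0.6859],
       [-0.3824, -0.5696, -0.7276]]), 't': array([ 0.4717, -0.1923,  1.2745])}
side {'camera_matrix': array([[407.8381,   0.    , 267.2156],
       [  0.    , 407.8381, 193.7952],
       [  0.    ,   0.    ,   1.    ]]), 'D': array([-0.0663,  0.    ,  0.    ,  0.    ,  0.    ]), 'R': array([[ 0.7126, -0.7013, -0.0197],
       [-0.3837, -0.366 , -0.8478],
       [ 0.5873,  0.6118, -0.5299]]), 't': array([-0.3995,  0.322 ,  0.7284])}
wrist {'camera_matrix': array([[302.0764,   0.    , 258.2092],
       [  0.    , 302.0764, 190.4738],
       [  0.    ,   0.    ,   1.    ]]), 'D': array([-0.0802,  0.    ,  0.    ,  0.    ,  0.    ]), 'mount': array([[ 1.    ,  0.    ,  0.0006, -0.0006],
       [-0.0002,  0.9635,  0.2677, -0.0679],
       [-0.0005, -0.2677,  0.9635, -0.1414],
       [ 0.    ,  0.    ,  0.    ,  1.    ]])}
```

View pics/scene0.png

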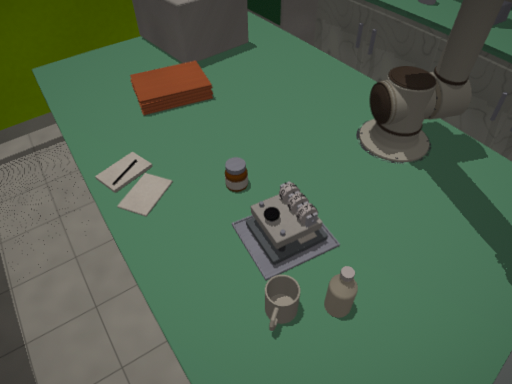

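View pics/side0.png

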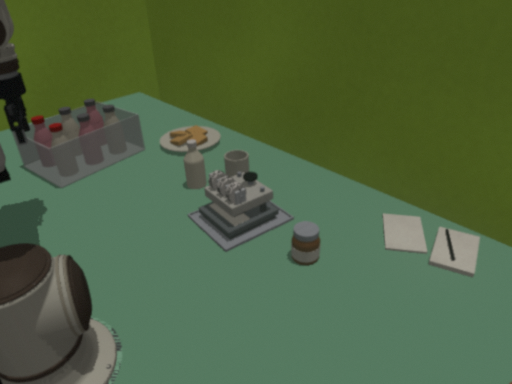

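The scene view shows the coder in its tray at about (285,232), with the jar at (236,173), the mug at (282,300) and the bottle at (341,293). In the side view the coder is at about (240,200), with the wheels on its front-left. I'll zoom in on both.

```bash
python3 - <<'E'
import cv2
a=cv2.imread("pics/scene0.png")[170:290,215:355]; b=cv2.imread("pics/side0.png")[155:255,175:315]
cv2.imwrite("pics/sc_z.png",cv2.resize(a,None,fx=5,fy=5,interpolation=cv2.INTER_CUBIC))
cv2.imwrite("pics/si_z.png",cv2.resize(b,None,fx=5,fy=5,interpolation=cv2.INTER_CUBIC))
E
```

```text
(no output)
```

View pics/sc_z.png

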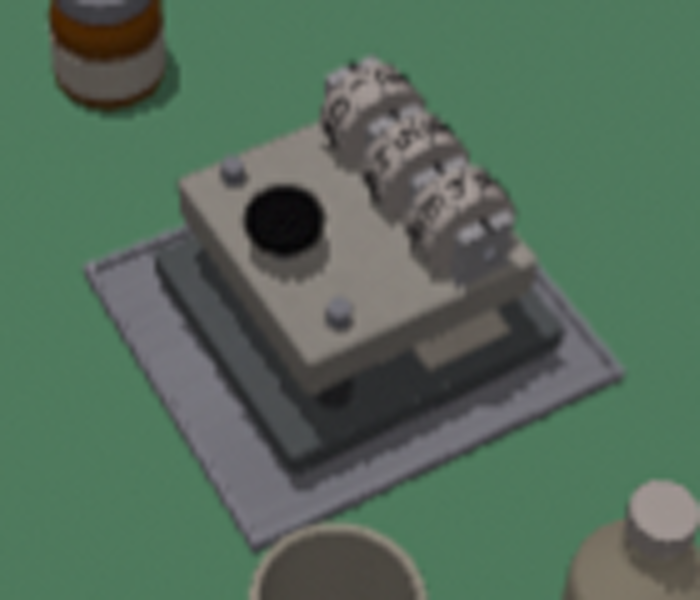

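View pics/si_z.png

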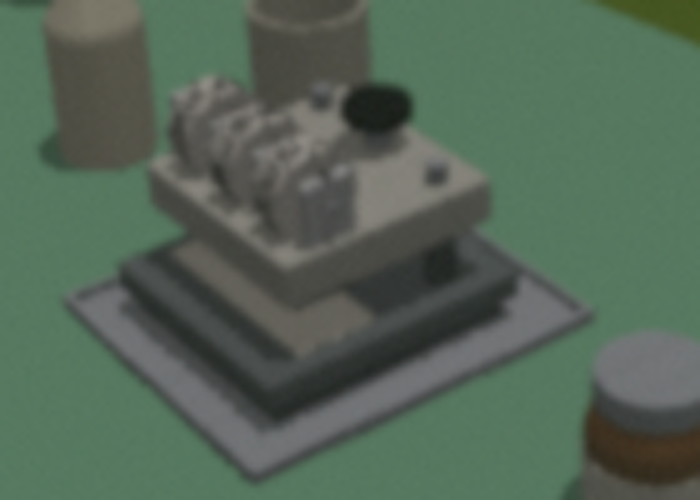

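```bash
cat > h.py <<'E'
from workcell import bot, optics
import cv2, numpy as np
np.set_printoptions(precision=4,suppress=True)
def ray(n,uv,T=None):
    p=optics.camera_params(n)
    x=cv2.undistortPoints(np.array([[uv]],float),p["camera_matrix"],p["D"])[0,0]
    d=np.array([x[0],x[1],1.])
    if n=="wrist":
        M=T@p["mount"]; o=M[:3,3]; d=M[:3,:3]@d
    else:
        o=-p["R"].T@p["t"]; d=p["R"].T@d
    return o,d/np.linalg.norm(d)
def plane(n,uv,z,T=None):
    o,d=ray(n,uv,T); return o+d*(z-o[2])/d[2]
def tri(rs):
    A=np.zeros((3,3));b=np.zeros(3)
    for o,d in rs:
        P=np.eye(3)-np.outer(d,d);A+=P;b+=P@o
    X=np.linalg.solve(A,b)
    return X,[np.linalg.norm((np.eye(3)-np.outer(d,d))@(X-o)) for o,d in rs]
def T():
    from scipy.spatial.transform import Rotation as R
    o=bot.get_obs();M=np.eye(4);M[:3,:3]=R.from_euler('xyz',o['tcp_rot'],degrees=True).as_matrix();M[:3,3]=o['ee_pos'];return M
def proj(n,X,T=None):
    p=optics.camera_params(n)
    if n=="wrist":
        M=np.linalg.inv(T@p["mount"]);Rm=M[:3,:3];t=M[:3,3]
    else: Rm=p["R"];t=p["t"]
    return cv2.projectPoints(np.atleast_2d(X).astype(float),cv2.Rodrigues(Rm)[0],t,p["camera_matrix"],p["D"])[0][:,0]
E
python3 - <<'E'
from h import *
S=lambda x,y:(215+x/5-.4,170+y/5-.4)
D=lambda x,y:(175+x/5-.4,155+y/5-.4)
for nm,a,b in [("knob",(285,218),(377,106)),("postR",(234,165),(436,165)),("postL",(338,306),(320,92)),("headBR",(182,185),(490,182)),("trayBR",(90,266),(590,315)),("trayFL",(622,375),(70,300))]:
    print(nm,*tri([ray("scene",S(*a)),ray("side",D(*b))]))
print("tray scene z8",[plane("scene",S(*q),.008) for q in [(90,268),(622,377),(258,547)]])
print("tray side z8",[plane("side",D(*q),.008) for q in [(70,300),(258,477),(590,315)]])
E
```

```text
knob [0.6046 0.1078 0.1162] [np.float64(0.0004996017973962073), np.float64(0.0004996017973962358)]
postR [0.5984 0.0561 0.1037] [np.float64(0.0003331805824421274), np.float64(0.0003331805824419994)]
postL [0.609  0.1585 0.1037] [np.float64(0.0005805740011047391), np.float64(0.0005805740011049573)]
headBR [0.6213 0.0408 0.0894] [np.float64(0.0012301274972547904), np.float64(0.0012301274972549067)]
trayBR [ 0.6562 -0.0006  0.0064] [np.float64(0.0006692063768311145), np.float64(0.0006692063768307704)]
trayFL [0.4676 0.2208 0.0045] [np.float64(0.0015898626265806169), np.float64(0.0015898626265806427)]
tray scene z8 [array([0.6571, 0.0022, 0.008 ]), array([0.4692, 0.2241, 0.008 ]), array([0.6826, 0.1964, 0.008 ])]
tray side z8 [array([0.4659, 0.2149, 0.008 ]), array([0.4416, 0.0222, 0.008 ]), array([ 0.6552, -0.0024,  0.008 ])]
```

Two-view triangulation puts the knob at (0.605, 0.108, 0.116), so the riser is about 11–13 mm. The coder's yaw is about -6°, which puts the row near (0.530, 0.1155). Next I'll move to a wrist-camera look with the fingers shut.

```bash
python3 -m creep '[[-0.03,0.04,0,0,0,0.13,0],[-0.06,0.08,0,0,0,0.26,0],[-0.09,0.12,0,0,0,0.39,0],[-0.12,0.16,0,0,0,0.52,0],[-0.15,0.2,0,0,0,0.65,0],[-0.18,0.24,0,0,0,0.78,0],[-0.21,0.28,0,0,0,0.91,0],[-0.24,0.32,0,0,0,1.04,0]]' 40; python3 - <<'E'
from h import *
o=bot.get_obs();print(o['time'],o['ee_pos'],o['tcp_rot'],o['q'])
S=lambda u:u
print("bottle",plane("scene",(347,271),.15),"mug",plane("scene",(283,288),.088),"jar",plane("scene",(235,164),.085))
E
```

```text
time: 0.9
ee_pos: [0.4092, 0.1755, 0.2312]
tcp_rot: [-180.0, -0.0, 9.5]
wrist_force: [0.8, 0.3, -1.3]
opening: 0.0002
0.9 [0.4092 0.1755 0.2312] [-179.9976   -0.008     9.5019] [ 23.2189  -9.2756  -3.7488  95.5185   0.0004 103.7169]
bottle [0.5874 0.3434 0.15  ] mug [0.6936 0.273  0.088 ] jar [ 0.5648 -0.1236  0.085 ]
```

```bash
python3 -m creep '[[0.015,0.023,0.007,0,0,0.09,0],[0.03,0.046,0.014,0,0,0.18,0],[0.045,0.069,0.02,0,0,0.27,0],[0.045,0.069,0.02,0,0,0.27,0],[0.045,0.069,0.02,0,0,0.27,0]]'; python3 - <<'E'
from h import *
M=T();im=optics.camera("wrist");cv2.imwrite("pics/w1.png",im[:,:,::-1]);np.save("w1.npy",M)
ex=np.array([.9945,-.1045,0]);ey=np.array([.1045,.9945,0]);r=np.array([.530,.1155,.135])
print([proj("wrist",r+y*ey,M)[0] for y in(.04,0,-.04)], proj("wrist",r+.075*ex-[0,0,.019],M))
E
```

```text
time: 1.4
ee_pos: [0.4646, 0.1168, 0.2108]
tcp_rot: [180.0, 0.1, -5.7]
wrist_force: [0.1, -0.0, -0.2]
opening: 0.0002
[array([349.7339, 139.2723]), array([345.3842, 192.7676]), array([341.0277, 241.4863])] [[427.5625 186.9317]]
```

View pics/w1.png

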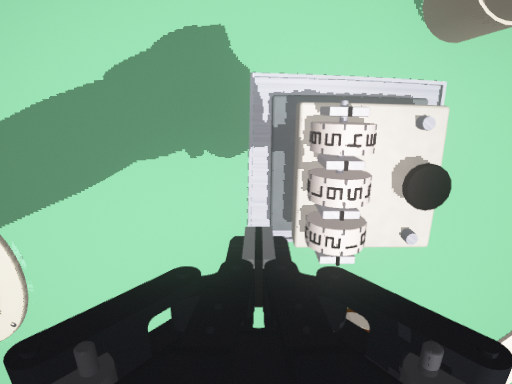

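The wrist view shows the wheels at about (343,139), (340,188) and (336,234) and the knob at (427,187), right where predicted. I'll zoom in on the numerals.

```bash
python3 - <<'E'
import cv2
a=cv2.imread("pics/w1.png")[95:265,290:390]
a=cv2.rotate(a,cv2.ROTATE_90_COUNTERCLOCKWISE)
cv2.imwrite("pics/w1z.png",cv2.resize(a,None,fx=4.6,fy=4.6,interpolation=cv2.INTER_CUBIC))
E
```

```text
(no output)
```

View pics/w1z.png

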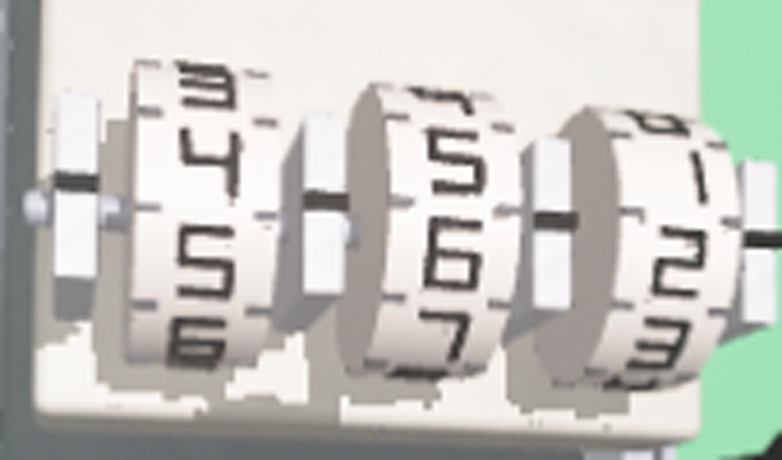

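```bash
cat >> h.py <<'E'
def cyl(uv,M,c,ey,r=.025):
    # angle (rad) from top toward the front of the rim point seen at uv; c=point on axle
    o,d=ray("wrist",uv,M); ez=np.array([0,0,1.]);ex=np.cross(ey,ez)
    P=lambda v:np.array([v@ex,v@ez])
    a=P(o-c);b=P(d);B=a@b;A=b@b;C=a@a-r*r
    t=(-B-np.sqrt(B*B-A*C))/A
    p=a+t*b;return np.degrees(np.arctan2(-p[0],p[1])),(o+t*d)
E
python3 - <<'E'
from h import *
M=np.load("w1.npy")
Z=lambda x,y:(390-(y+2)/4.6,95+x/4.6)
for top in(.134,.136):
  for z in[(77,182),(325,200),(556,219),(765,239)]: print(top,plane("wrist",Z(*z),top-.009,M))
ey=np.array([.1045,.9945,0])
ex=np.array([.9945,-.1045,0])
row=np.array([.530,.1155,.135-.025])
for n,y,zs in[("L",.04,[((205,122-6),3.5),((205,211),4.5),((200,307),5.5)]),("M",0,[((450,122),4.5),((455,207),5.5),((450,297),6.5)]),("R",-.04,[((665,140),.5),((678,218),1.5),((665,310),2.5)])]:
  for z,val in zs:
    a,p=cyl(Z(*z),M,row+y*ey,ey); print(n,val,a,p,"wheel value",val-a/36)
for z in [(282,212),(405,127)]: pass
print("knob",plane("wrist",(427,187),.116,M),"posts",plane("wrist",(425,122),.1025,M),plane("wrist",(409,238),.1025,M))
E
```

```text
0.134 [0.5379 0.1742 0.125 ]
0.134 [0.5338 0.134  0.125 ]
0.134 [0.5296 0.0933 0.125 ]
0.134 [0.5251 0.0527 0.125 ]
0.136 [0.5373 0.1743 0.127 ]
0.136 [0.5332 0.1345 0.127 ]
0.136 [0.529  0.0941 0.127 ]
0.136 [0.5246 0.0538 0.127 ]
L 3.5 -28.04429880517179 [0.5458 0.1537 0.1321] wheel value 4.27900830014366
L 4.5 9.854886804866776 [0.5299 0.1554 0.1346] wheel value 4.226253144309256
L 5.5 45.834438532437865 [0.5163 0.1567 0.1274] wheel value 4.226821151876726
M 4.5 -38.32031121807738 [0.5453 0.1124 0.1296] wheel value 5.564453089391038
M 5.5 1.257189831653844 [0.5294 0.1147 0.135 ] wheel value 5.465078060231837
M 6.5 35.21290777657579 [0.5155 0.1156 0.1304] wheel value 5.521863672872895
R 0.5 -42.057961431329815 [0.5423 0.0726 0.1286] wheel value 1.6682767064258281
R 1.5 -2.2727620010047698 [0.5267 0.0748 0.135 ] wheel value 1.563132277805688
R 2.5 34.35805303491387 [0.5118 0.0769 0.1306] wheel value 1.5456096379190591
knob [0.6041 0.1077 0.116 ] posts [0.6076 0.1598 0.1025] [0.5973 0.056  0.1025]
```

The wheels read L≈4.24, M≈5.50 and R≈1.57 on the numeral scale. The rim moves needed are L +43 mm, M −55 mm and R +54 mm. I'll go above the left wheel, 11 mm forward of its top.

```bash
python3 -m creep '[[0.027,-0.022,0.0,0,0,0,0],[0.055,-0.045,0.02,0,0,0,0],[0.055,-0.045,0.05,0,0,0,0],[0.055,-0.045,0.066,0,0,0,0],[0.055,-0.045,0.066,0,0,0,0],[0.055,-0.045,0.066,0,0,0,0],[0.055,-0.045,0.066,0,0,0,0]]';python3 - <<'E'
from h import *
o=bot.get_obs();print(o['ee_pos'],o['tcp_rot'],o['wrist_force'])
M=T();im=optics.camera("wrist");cv2.imwrite("pics/w2.png",im[:,:,::-1]);
im=optics.camera("side");cv2.imwrite("pics/s2.png",cv2.resize(im[140:230,190:290,::-1],None,fx=6,fy=6,interpolation=cv2.INTER_CUBIC))
E
```

```text
time: 2.15
ee_pos: [0.5242, 0.157, 0.1471]
tcp_rot: [-179.9, -0.1, -5.6]
wrist_force: [-0.4, -0.3, 0.1]
opening: 0.0002
[0.5242 0.157  0.1471] [-179.9438   -0.1284   -5.6239] [-0.3744 -0.3276  0.1249]
```

View pics/w2.png

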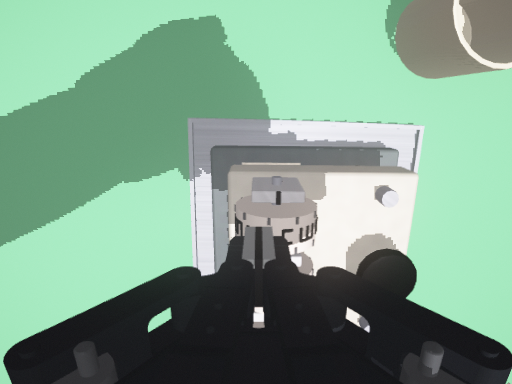

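View pics/s2.png

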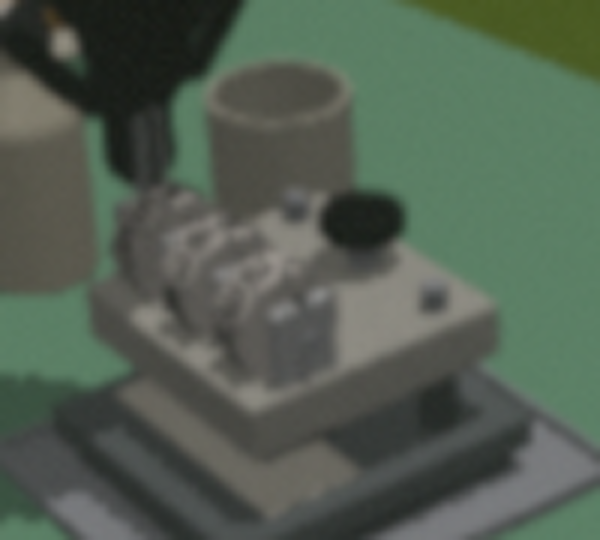

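The fingers are lined up over the left wheel (tips at ~(259,240), about 14 mm wide). Now I'll feel my way down.

```bash
python3 -m creep '[[0,0,0.005,0,0,0,0],[0,0,0.009,0,0,0,0],[0,0,0.009,0,0,0,0],[0,0,0.009,0,0,0,0]]'; python3 -m creep '[[0,0,0.0015,0,0,0,0],[0,0,0.0015,0,0,0,0]]';python3 -m creep '[[0,0,0.0015,0,0,0,0],[0,0,0.0015,0,0,0,0]]'
```

```text
time: 2.65
ee_pos: [0.5241, 0.1565, 0.1366]
tcp_rot: [-180.0, -0.0, -5.7]
wrist_force: [-0.3, 0.8, 3.5]
opening: 0.0002
time: 2.85
ee_pos: [0.524, 0.1565, 0.1349]
tcp_rot: [-180.0, -0.0, -5.7]
wrist_force: [1.2, 0.4, 4.8]
opening: -0.0
time: 3.05
ee_pos: [0.524, 0.1565, 0.1335]
tcp_rot: [-180.0, -0.0, -5.7]
wrist_force: [-0.3, -0.0, 5.5]
opening: -0.0002
```

```bash
python3 -m creep '[[0.003,0,0,0,0,0,0],[0.006,0,0,0,0,0,0],[0.009,0,0,0,0,0,0],[0.012,0,0,0,0,0,0],[0.012,0,0,0,0,0,0]]';  python3 -m creep '[[0.003,0,0,0,0,0,0],[0.006,0,0,0,0,0,0],[0.009,0,0.0002,0,0,0,0],[0.011,0,0.0005,0,0,0,0],[0.011,0,0.0005,0,0,0,0]]'; python3 -m creep '[[0,0,-0.01,0,0,0,0],[0,0,-0.015,0,0,0,0],[-0.06,0.02,-0.05,0,0,0,0],[-0.08,0.045,-0.06,0,0,0,0],[-0.08,0.045,-0.07,0,0,0,0],[-0.08,0.045,-0.07,0,0,0,0]]';python3 - <<'E'
from h import *
M=T();im=optics.camera("wrist");np.save("w3.npy",M);print(M[:3,3])
a=cv2.rotate(im[:,:,::-1],cv2.ROTATE_90_COUNTERCLOCKWISE);cv2.imwrite("pics/w3.png",a)
E
```

```text
time: 3.55
ee_pos: [0.5361, 0.1553, 0.1335]
tcp_rot: [-180.0, -0.0, -5.7]
wrist_force: [-0.0, 0.2, 6.5]
opening: 0.0001
time: 4.05
ee_pos: [0.5471, 0.1541, 0.133]
tcp_rot: [180.0, -0.0, -5.7]
wrist_force: [0.1, -1.9, 5.7]
opening: 0.0001
time: 4.65
ee_pos: [0.463, 0.1172, 0.2052]
tcp_rot: [-179.9, -0.2, -5.7]
wrist_force: [-0.2, 0.5, 0.0]
opening: 0.0
[0.463  0.1172 0.2052]
```

View pics/w3.png

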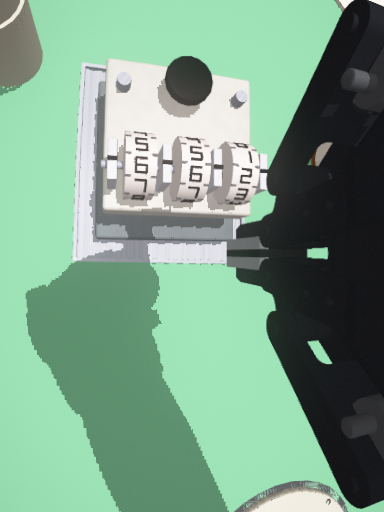

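The left wheel has turned from about 4.25 to 5.7, as expected with no slip (in the rotated view it sits at about (141,165)). I'll zoom in and measure.

```bash
cat > z.py <<'E'
import sys,cv2
n=sys.argv[1];a=cv2.imread(f"pics/{n}.png")
x,y=int(sys.argv[2]),int(sys.argv[3])
cv2.imwrite(f"pics/{n}z.png",cv2.resize(a[y:y+110,x:x+180],None,fx=4,fy=4,interpolation=cv2.INTER_CUBIC))
E
python3 z.py w3 95 110
```

```text
(no output)
```

View pics/w3z.png

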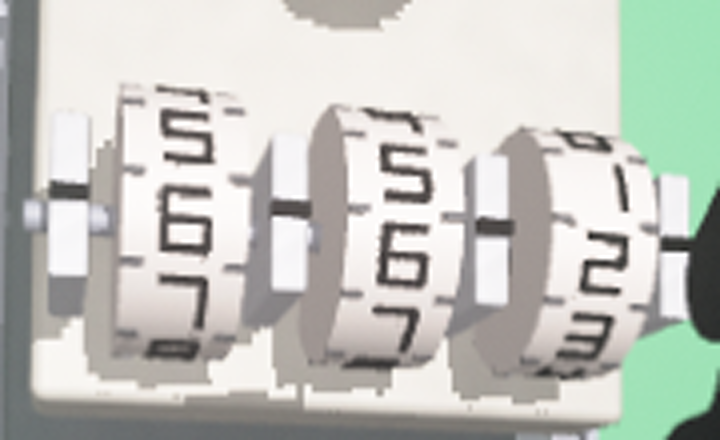

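```bash
cat > m.py <<'E'
from h import *
ey=np.array([.1045,.9945,0]); row=np.array([.5305,.115,.137-.025])
Y={"L":.04,"M":0,"R":-.04}
def run(n,x0,y0,items,marks=()):
    M=np.load(n+".npy"); P=lambda z:(511-(y0+z[1]/4-.4),x0+z[0]/4-.4)
    r=row.copy()
    if marks:
        pts=[plane("wrist",P(z),row[2]+.016,M) for z in marks]; print("marks",*pts)
    for w,z,val in items:
        a,p=cyl(P(z),M,r+Y[w]*ey,ey); print(w,val,"ang %.1f value %.3f"%(a,val-a/36),p)
E
python3 - <<'E'
from m import *
run("w3",95,110,[("L",(185,174),5.5),("L",(182,264),6.5),("M",(402,212),5.5),("M",(398,299),6.5),("R",(605,226),1.5),("R",(600,310),2.5)],[(69,190),(291,208),(495,227),(677,243)])
E
```

```text
marks [0.5371 0.1747 0.128 ] [0.5328 0.1348 0.128 ] [0.5283 0.0948 0.128 ] [0.5244 0.0554 0.128 ]
L 5.5 ang -4.3 value 5.621 [0.5366 0.1551 0.1369]
L 6.5 ang 31.6 value 5.623 [0.5217 0.1566 0.1333]
M 5.5 ang 3.7 value 5.396 [0.529  0.1163 0.1369]
M 6.5 ang 40.6 value 5.372 [0.5143 0.1168 0.131 ]
R 1.5 ang 1.6 value 1.454 [0.5257 0.0759 0.137 ]
R 2.5 ang 38.9 value 1.419 [0.5106 0.0759 0.1314]
```

```bash
python3 -m creep '[[0.03,-0.022,0.01,0,0,0,0],[0.0565,-0.0445,0.03,0,0,0,0],[0.0565,-0.0445,0.055,0,0,0,0],[0.0565,-0.0445,0.063,0,0,0,0],[0.0565,-0.0445,0.064,0,0,0,0],[0.0565,-0.0445,0.066,0,0,0,0],[0.0565,-0.0445,0.0685,0,0,0,0],[0.0565,-0.0445,0.0695,0,0,0,0]]';  python3 -m creep '[[0,0,0,0,0,0,0],[0.003,0,0,0,0,0,0],[0.006,0,0,0,0,0,0],[0.009,0,0,0,0,0,0],[0.012,0,0,0,0,0,0],[0.015,0,0,0,0,0,0],[0.018,0,0,0,0,0,0],[0.0195,0,0.0003,0,0,0,0]]'; python3 -m creep '[[0.002,0,0,0,0,0,0],[0.002,0,0,0,0,0,0]]'
```

```text
time: 5.5
ee_pos: [0.5236, 0.156, 0.1345]
tcp_rot: [-180.0, -0.1, -5.7]
wrist_force: [-1.0, 0.5, 5.0]
opening: -0.0003
time: 6.3
ee_pos: [0.5432, 0.1539, 0.1337]
tcp_rot: [-180.0, -0.1, -5.7]
wrist_force: [-0.9, 0.1, 4.8]
opening: -0.0004
time: 6.5
ee_pos: [0.5454, 0.1537, 0.1337]
tcp_rot: [-180.0, -0.1, -5.7]
wrist_force: [0.5, -0.0, 5.6]
opening: -0.0002
```

```bash
python3 -m creep '[[0,0,-0.008,0,0,0,0],[0,0,-0.016,0,0,0,0],[-0.01,0.035,-0.018,0,0,0,0],[-0.021,0.08,-0.018,0,0,0,0],[-0.021,0.08,-0.012,0,0,0,0],[-0.021,0.08,-0.006,0,0,0,0],[-0.021,0.08,-0.003,0,0,0,0],[-0.021,0.08,-0.001,0,0,0,0]]';  python3 -m creep '[[0,0,0.001,0,0,0,0],[0,0,0.001,0,0,0,0]]'; python3 -m creep '[[0.003,0,0,0,0,0,0],[0.006,0,0,0,0,0,0],[0.009,0,0,0,0,0,0],[0.012,0,0,0,0,0,0],[0.015,0,0,0,0,0,0],[0.018,0,0,0,0,0,0],[0.0185,0,0,0,0,0,0],[0.0185,0,0,0,0,0,0]]'
```

```text
time: 7.3
ee_pos: [0.5162, 0.0767, 0.134]
tcp_rot: [179.9, -0.0, -5.6]
wrist_force: [-1.6, -3.9, 6.0]
opening: -0.0002
time: 7.5
ee_pos: [0.5162, 0.0767, 0.1332]
tcp_rot: [179.9, -0.0, -5.6]
wrist_force: [-1.5, -4.0, 4.8]
opening: 0.0
time: 8.3
ee_pos: [0.5348, 0.075, 0.1334]
tcp_rot: [180.0, -0.0, -5.6]
wrist_force: [-0.8, -3.6, 5.8]
opening: -0.0005
```

```bash
python3 -m creep '[[0,0,-0.008,0,0,0,0],[-0.0185,0,-0.012,0,0,0,0],[-0.0185,0,-0.01,0,0,0,0],[-0.0185,0,-0.006,0,0,0,0],[-0.0185,0,-0.003,0,0,0,0],[-0.0185,0,0,0,0,0,0],[-0.0185,0,0,0,0,0,0]]'; python3 -m creep '[[0.003,0,0,0,0,0,0],[0.006,0,0,0,0,0,0],[0.009,0,0,0,0,0,0],[0.012,0,0,0,0,0,0],[0.015,0,0,0,0,0,0],[0.018,0,0,0,0,0,0],[0.0185,0,0,0,0,0,0],[0.0185,0,0,0,0,0,0]]';  python3 -m creep '[[0,0,-0.01,0,0,0,0],[0,0,-0.015,0,0,0,0],[-0.04,-0.02,-0.05,0,0,0,0],[-0.07,-0.035,-0.06,0,0,0,0],[-0.07,-0.035,-0.07,0,0,0,0],[-0.07,-0.035,-0.07,0,0,0,0],[-0.07,-0.035,-0.07,0,0,0,0],[-0.07,-0.035,-0.07,0,0,0,0]]';python3 - <<'E'
from h import *
M=T();im=optics.camera("wrist");np.save("w4.npy",M);print(M[:3,3])
a=cv2.rotate(im[:,:,::-1],cv2.ROTATE_90_COUNTERCLOCKWISE);cv2.imwrite("pics/w4.png",a)
E
python3 z.py w4 95 110
```

```text
time: 9.0
ee_pos: [0.5164, 0.0767, 0.1328]
tcp_rot: [-180.0, -0.0, -5.7]
wrist_force: [-0.3, 2.7, 5.2]
opening: -0.0002
time: 9.8
ee_pos: [0.5349, 0.0748, 0.1331]
tcp_rot: [-180.0, -0.0, -5.7]
wrist_force: [-0.7, 0.2, 5.8]
opening: 0.0002
time: 10.6
ee_pos: [0.4685, 0.1158, 0.2019]
tcp_rot: [180.0, 0.1, -5.7]
wrist_force: [0.1, 0.6, -0.2]
opening: -0.0001
[0.4685 0.1158 0.2019]
```

View pics/w4z.png

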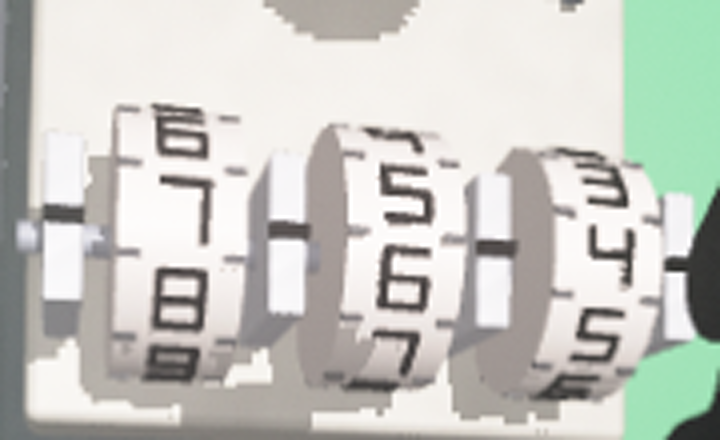

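The left wheel now shows 7 near its pointer (zoom (185,205)). The right wheel is near 4 and the middle one is unchanged between 5 and 6.

```bash
python3 - <<'E'
from m import *
run("w4",95,110,[("L",(183,166),6.5),("L",(182,256),7.5),("M",(405,234),5.5),("M",(402,321),6.5),("R",(608,215),3.5),("R",(605,298),4.5)],[(64,213),(289,231),(496,247),(677,264)])
E
```

```text
marks [0.537  0.1746 0.128 ] [0.5325 0.1349 0.128 ] [0.5285 0.095  0.128 ] [0.5243 0.0564 0.128 ]
L 6.5 ang -17.7 value 6.993 [0.5423 0.1542 0.1358]
L 7.5 ang 18.8 value 6.979 [0.5267 0.1558 0.1357]
M 5.5 ang 3.5 value 5.404 [0.5291 0.1158 0.137 ]
M 6.5 ang 39.8 value 5.394 [0.5145 0.1161 0.1312]
R 3.5 ang -13.3 value 3.868 [0.5321 0.075  0.1363]
R 4.5 ang 23.2 value 3.856 [0.5166 0.0767 0.135 ]
```

```bash
python3 -m creep '[[0.03,0.02,0.01,0,0,0,0],[0.0515,0.035,0.03,0,0,0,0],[0.0515,0.035,0.055,0,0,0,0],[0.0515,0.035,0.063,0,0,0,0],[0.0515,0.035,0.064,0,0,0,0],[0.0515,0.035,0.066,0,0,0,0],[0.0515,0.035,0.0685,0,0,0,0],[0.0515,0.035,0.07,0,0,0,0]]';  python3 -m creep '[[0.0,0,0,0,0,0,0],[0.003,0,0,0,0,0,0],[0.006,0,0,0,0,0,0],[0.009,0,0,0,0,0,0],[0.012,0,0,0,0,0,0],[0.015,0,0,0,0,0,0],[0.018,0,0,0,0,0,0],[0.018,0,0,0,0,0,0]]';python3 -m creep '[[0,0,-0.008,0,0,0,0],[0,0,-0.016,0,0,0,0],[0.002,-0.02,-0.018,0,0,0,0],[0.004,-0.04,-0.018,0,0,0,0],[0.004,-0.04,-0.015,0,0,0,0],[0.004,-0.04,-0.008,0,0,0,0]]'
```

```text
time: 11.45
ee_pos: [0.5162, 0.0766, 0.1341]
tcp_rot: [-180.0, -0.1, -5.6]
wrist_force: [-1.6, -1.6, 5.1]
opening: -0.0001
time: 12.25
ee_pos: [0.5345, 0.0747, 0.1338]
tcp_rot: [-180.0, -0.1, -5.7]
wrist_force: [1.4, -2.1, 5.5]
opening: 0.0002
time: 12.85
ee_pos: [0.542, 0.1143, 0.1414]
tcp_rot: [-180.0, -0.0, -5.6]
wrist_force: [0.3, -0.4, 0.3]
opening: -0.0
```

```bash
python3 -m creep '[[-0.002,0,0.003,0,0,0,0],[-0.002,0,0.005,0,0,0,0],[-0.002,0,0.0065,0,0,0,0],[-0.002,0,0.008,0,0,0,0],[-0.002,0,0.008,0,0,0,0]]';  python3 -m creep '[[-0.003,0,0,0,0,0,0],[-0.006,0,0,0,0,0,0],[-0.009,0,0,0,0,0,0],[-0.012,0,0,0,0,0,0],[-0.015,0,0,0,0,0,0],[-0.018,0,0,0,0,0,0],[-0.018,0,0,0,0,0,0]]';python3 -m creep '[[0,0,-0.008,0,0,0,0],[0.018,0,-0.012,0,0,0,0],[0.018,0,-0.01,0,0,0,0],[0.018,0,-0.006,0,0,0,0],[0.018,0,-0.003,0,0,0,0],[0.018,0,0,0,0,0,0],[0.018,0,0,0,0,0,0]]';  python3 -m creep '[[-0.003,0,0,0,0,0,0],[-0.006,0,0,0,0,0,0],[-0.009,0,0,0,0,0,0],[-0.012,0,0,0,0,0,0],[-0.015,0,0,0,0,0,0],[-0.018,0,0,0,0,0,0],[-0.018,0,0,0,0,0,0]]';python3 -m creep '[[0,0,-0.01,0,0,0,0],[0,0,-0.015,0,0,0,0],[-0.03,0,-0.05,0,0,0,0],[-0.055,0,-0.06,0,0,0,0],[-0.055,0,-0.07,0,0,0,0],[-0.055,0,-0.07,0,0,0,0],[-0.055,0,-0.07,0,0,0,0],[-0.055,0,-0.07,0,0,0,0]]';python3 - <<'E'
from h import *
M=T();im=optics.camera("wrist");np.save("w5.npy",M);print(M[:3,3])
a=cv2.rotate(im[:,:,::-1],cv2.ROTATE_90_COUNTERCLOCKWISE);cv2.imwrite("pics/w5.png",a)
E
python3 z.py w5 95 110
```

```text
time: 13.35
ee_pos: [0.5398, 0.1138, 0.1334]
tcp_rot: [180.0, -0.0, -5.7]
wrist_force: [-1.1, -0.9, 4.5]
opening: -0.0004
time: 14.05
ee_pos: [0.5222, 0.1157, 0.1339]
tcp_rot: [-180.0, -0.1, -5.7]
wrist_force: [-0.3, -0.1, 5.4]
opening: -0.0
time: 14.75
ee_pos: [0.5395, 0.1141, 0.1329]
tcp_rot: [180.0, -0.0, -5.7]
wrist_force: [-0.9, -1.3, 5.3]
opening: 0.0002
time: 15.45
ee_pos: [0.5216, 0.116, 0.1336]
tcp_rot: [-180.0, -0.1, -5.7]
wrist_force: [0.4, -0.1, 6.4]
opening: -0.0001
time: 16.25
ee_pos: [0.4675, 0.1213, 0.2019]
tcp_rot: [180.0, 0.1, -5.7]
wrist_force: [-0.2, 0.4, -0.5]
opening: -0.0004
[0.4675 0.1213 0.2019]
```

View pics/w5z.png

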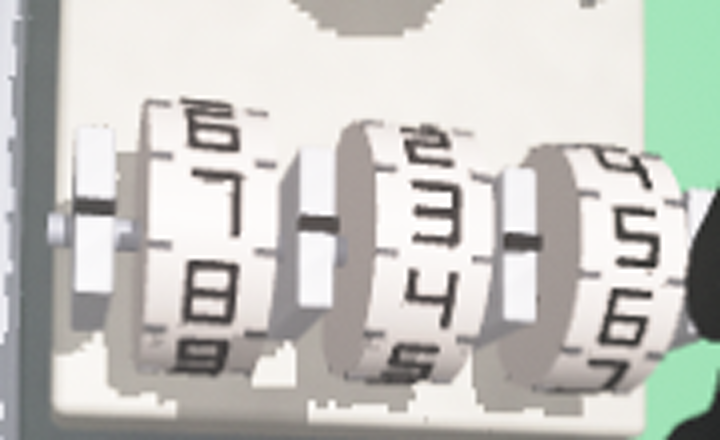

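In this zoom the left wheel reads 7 (at (215,205)), the middle reads about 3 (at (435,215)) and the right reads 5 (at (635,238)).

```bash
python3 - <<'E'
from m import *
run("w5",95,110,[("L",(212,160),6.5),("L",(208,249),7.5),("M",(435,172),2.5),("M",(435,256),3.5),("R",(638,198),4.5),("R",(635,280),5.5)],[(95,206),(318,224),(522,241)])
E
```

```text
marks [0.537  0.1747 0.128 ] [0.5327 0.1349 0.128 ] [0.5286 0.095  0.128 ]
L 6.5 ang -17.5 value 6.986 [0.5422 0.1546 0.1358]
L 7.5 ang 18.9 value 6.976 [0.5267 0.1567 0.1357]
M 2.5 ang -22.1 value 3.113 [0.5398 0.1139 0.1352]
M 3.5 ang 14.9 value 3.087 [0.5241 0.1158 0.1362]
R 4.5 ang -19.5 value 5.042 [0.5345 0.0734 0.1356]
R 5.5 ang 17.9 value 5.004 [0.5187 0.0759 0.1358]
```

```bash
python3 -m creep '[[0.035,0,0.01,0,0,0,0],[0.073,0,0.03,0,0,0,0],[0.073,0,0.055,0,0,0,0],[0.073,0,0.063,0,0,0,0],[0.073,0,0.064,0,0,0,0],[0.073,0,0.066,0,0,0,0],[0.073,0,0.0685,0,0,0,0],[0.073,0,0.07,0,0,0,0]]';  python3 -m creep '[[0.0,0,0,0,0,0,0],[-0.003,0,0,0,0,0,0],[-0.006,0,0,0,0,0,0],[-0.009,0,0,0,0,0,0],[-0.012,0,0,0,0,0,0],[-0.015,0,0,0,0,0,0],[-0.0172,0,0,0,0,0,0],[-0.0172,0,0,0,0,0,0]]';python3 -m creep '[[0,0,-0.01,0,0,0,0],[0,0,-0.015,0,0,0,0],[-0.03,0,-0.05,0,0,0,0],[-0.055,0,-0.06,0,0,0,0],[-0.055,0,-0.07,0,0,0,0],[-0.055,0,-0.07,0,0,0,0],[-0.055,0,-0.07,0,0,0,0],[-0.055,0,-0.07,0,0,0,0]]';python3 - <<'E'
from h import *
M=T();im=optics.camera("wrist");np.save("w6.npy",M);print(M[:3,3])
a=cv2.rotate(im[:,:,::-1],cv2.ROTATE_90_COUNTERCLOCKWISE);cv2.imwrite("pics/w6.png",a)
E
python3 z.py w6 95 110
```

```text
time: 17.1
ee_pos: [0.5399, 0.1144, 0.1344]
tcp_rot: [-180.0, -0.1, -5.7]
wrist_force: [-1.0, -0.2, 4.7]
opening: -0.0001
time: 17.9
ee_pos: [0.5231, 0.1161, 0.1342]
tcp_rot: [-180.0, -0.1, -5.7]
wrist_force: [0.5, -0.7, 4.5]
opening: -0.0001
time: 18.7
ee_pos: [0.4683, 0.1212, 0.2019]
tcp_rot: [180.0, 0.1, -5.7]
wrist_force: [-0.4, -0.5, -0.3]
opening: -0.0002
[0.4683 0.1212 0.2019]
```

View pics/w6z.png

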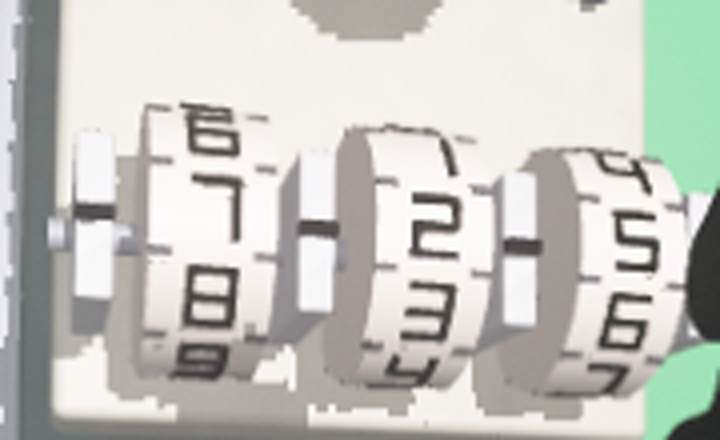

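The wheels now show 7, 2 and 5 at the pointers. I'll check how well each is centred.

```bash
python3 - <<'E'
from m import *
run("w6",95,110,[("L",(212,164),6.5),("L",(208,253),7.5),("M",(435,186),1.5),("M",(435,270),2.5),("R",(638,203),4.5),("R",(635,284),5.5)],[(95,211),(318,228),(522,246)])
print(plane("wrist",(511-20,0),.118,np.load("w6.npy")))
E
python3 - <<'E'
import cv2;a=cv2.imread("pics/w6.png");cv2.imwrite("pics/w6b.png",cv2.resize(a[40:260,60:290],None,fx=2.5,fy=2.5))
E
```

```text
marks [0.5369 0.1747 0.128 ] [0.5328 0.1349 0.128 ] [0.5284 0.095  0.128 ]
L 6.5 ang -17.8 value 6.995 [0.5424 0.1546 0.1358]
L 7.5 ang 18.6 value 6.983 [0.5269 0.1567 0.1357]
M 1.5 ang -17.2 value 1.977 [0.5378 0.1143 0.1359]
M 2.5 ang 18.7 value 1.981 [0.5225 0.1158 0.1357]
R 4.5 ang -19.1 value 5.030 [0.5344 0.0735 0.1356]
R 5.5 ang 17.7 value 5.007 [0.5187 0.0759 0.1358]
[0.6487 0.2507 0.118 ]
```

View pics/w6b.png

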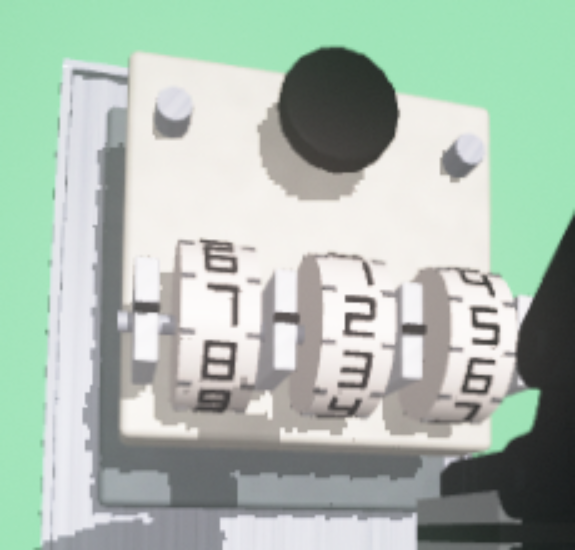

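All three are centred within 0.03 of a step (L 6.99, M 1.98, R 5.02), and the head is up. Next I'll go over the knob.

```bash
python3 -m creep '[[0.045,0,0,0,0,0,0],[0.09,0,0,0,0,0,0],[0.137,0,0.0,0,0,0,0],[0.137,0,0.02,0,0,0,0],[0.137,0,0.05,0,0,0,0],[0.137,0,0.07,0,0,0,0],[0.137,0,0.07,0,0,0,0],[0.137,0,0.07,0,0,0,0]]'; python3 - <<'E'
from h import *
im=optics.camera("side");cv2.imwrite("pics/s3.png",cv2.resize(im[120:240,180:310,::-1],None,fx=4.5,fy=4.5,interpolation=cv2.INTER_CUBIC))
E
```

```text
time: 19.55
ee_pos: [0.6042, 0.1076, 0.1328]
tcp_rot: [180.0, 0.1, -5.7]
wrist_force: [0.5, -1.2, 1.4]
opening: -0.0003
```

View pics/s3.png

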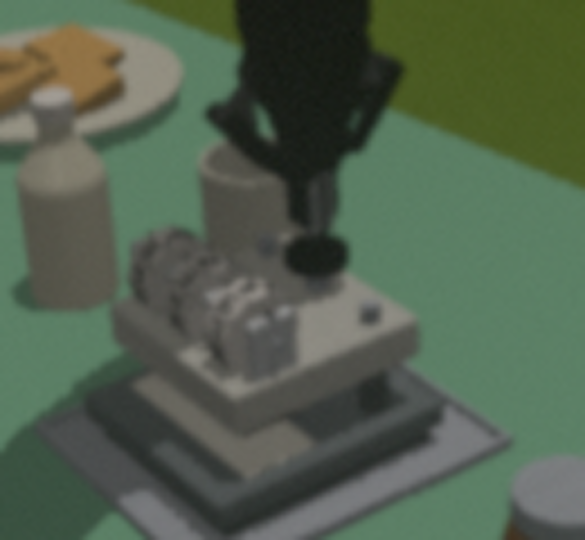

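The shut fingers stand over the knob's centre (zoom (317,240)) and clear the wheels and posts by plenty. Now I'll press down gently.

```bash
python3 -m creep '[[0,0,0.004,0,0,0,0],[0,0,0.008,0,0,0,0],[0,0,0.011,0,0,0,0],[0,0,0.013,0,0,0,0],[0,0,0.015,0,0,0,0],[0,0,0.017,0,0,0,0],[0,0,0.017,0,0,0,0]]';python3 -m creep '[[0,0,0.002,0,0,0,0],[0,0,0.004,0,0,0,0],[0,0,0.006,0,0,0,0],[0,0,0.008,0,0,0,0],[0,0,0.01,0,0,0,0],[0,0,0.012,0,0,0,0],[0,0,0.014,0,0,0,0],[0,0,0.014,0,0,0,0]]'
```

```text
time: 20.3
ee_pos: [0.6043, 0.1078, 0.1162]
tcp_rot: [-180.0, -0.0, -5.7]
wrist_force: [-2.0, -1.1, 5.5]
opening: 0.0003
time: 21.1
ee_pos: [0.6044, 0.1078, 0.1031]
tcp_rot: [-180.0, -0.1, -5.7]
wrist_force: [-4.3, -1.1, 12.1]
opening: 0.0001
```

```bash
python3 -m creep '[[0,0,0.002,0,0,0,0],[0,0,0.004,0,0,0,0],[0,0,0.0055,0,0,0,0],[0,0,0.0055,0,0,0,0]]';python3 -m creep '[[0,0,0.0015,0,0,0,0],[0,0,0.0015,0,0,0,0]]';python3 -m creep '[[0,0,0.001,0,0,0,0],[0,0,0.001,0,0,0,0]]'
```

```text
time: 21.5
ee_pos: [0.6044, 0.1078, 0.0982]
tcp_rot: [-180.0, -0.1, -5.7]
wrist_force: [-5.0, -1.1, 13.5]
opening: -0.0002
time: 21.7
ee_pos: [0.6045, 0.1079, 0.0968]
tcp_rot: [-180.0, -0.1, -5.7]
wrist_force: [-5.1, -1.3, 14.7]
opening: -0.0001
time: 21.9
ee_pos: [0.6045, 0.1078, 0.096]
tcp_rot: [-180.0, -0.1, -5.7]
wrist_force: [-6.6, -1.0, 15.6]
opening: 0.0001
```

```bash
python3 -m creep '[[0,0,0.001,0,0,0,0],[0,0,0.0015,0,0,0,0],[0,0,0.0015,0,0,0,0]]'; python3 - <<'E'
from h import *
im=optics.camera("side");cv2.imwrite("pics/s4.png",cv2.resize(im[120:240,180:310,::-1],None,fx=4.5,fy=4.5,interpolation=cv2.INTER_CUBIC))
E
```

```text
time: 22.2
ee_pos: [0.6045, 0.1078, 0.0951]
tcp_rot: [-180.0, -0.1, -5.7]
wrist_force: [-8.0, -1.6, 18.5]
opening: -0.0
```

View pics/s4.png

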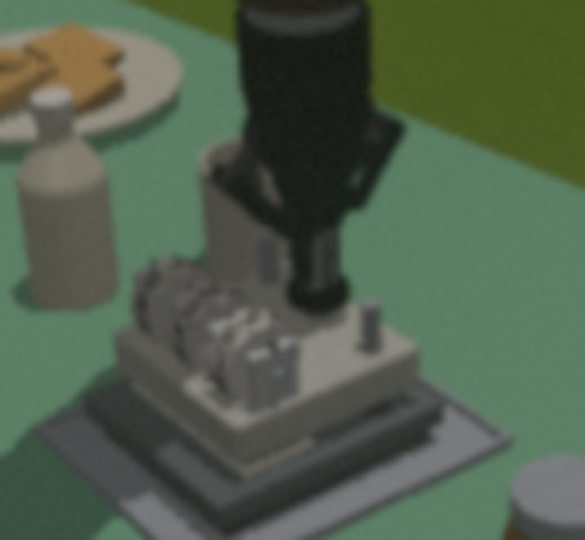

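The head is down on the label: the posts stand clear of it, and the force slope has stiffened to about 3 N/mm at 18.5 N. Now I'll let it rise gently and withdraw.

```bash
python3 -m creep '[[0,0,0,0,0,0,0],[0,0,-0.003,0,0,0,0],[0,0,-0.006,0,0,0,0],[0,0,-0.009,0,0,0,0],[0,0,-0.012,0,0,0,0],[0,0,-0.015,0,0,0,0],[0,0,-0.018,0,0,0,0],[0,0,-0.021,0,0,0,0]]';python3 -m creep '[[0,0,-0.004,0,0,0,0],[0,0,-0.01,0,0,0,0],[0,0,-0.03,0,0,0,0],[0,0,-0.06,0,0,0,0],[0,0,-0.085,0,0,0,0],[-0.04,0,-0.085,0,0,0,0],[-0.08,0,-0.085,0,0,0,0],[-0.12,0,-0.085,0,0,0,0]]';python3 -m creep '[[-0.02,0,0,0,0,0,0],[-0.02,0,0,0,0,0,0],[-0.02,0,0,0,0,0,0],[-0.02,0,0,0,0,0,0],[-0.02,0,0,0,0,0,0]]';python3 - <<'E'
from h import *
M=T();im=optics.camera("wrist");np.save("w7.npy",M);print(M[:3,3])
a=cv2.rotate(im[:,:,::-1],cv2.ROTATE_90_COUNTERCLOCKWISE);cv2.imwrite("pics/w7.png",a)
im=optics.camera("scene");cv2.imwrite("pics/sc7.png",im[:,:,::-1])
E
python3 z.py w7 95 110
```

```text
time: 23.05
ee_pos: [0.6043, 0.1078, 0.1143]
tcp_rot: [-180.0, -0.0, -5.7]
wrist_force: [-2.7, -0.7, 5.6]
opening: 0.0
time: 23.85
ee_pos: [0.4837, 0.1197, 0.1981]
tcp_rot: [180.0, 0.0, -5.7]
wrist_force: [0.1, 1.0, 0.9]
opening: -0.0004
time: 24.35
ee_pos: [0.4657, 0.1216, 0.1981]
tcp_rot: [180.0, 0.0, -5.7]
wrist_force: [-0.4, -0.5, -0.3]
opening: 0.0001
[0.4657 0.1216 0.1981]
```

View pics/w7z.png

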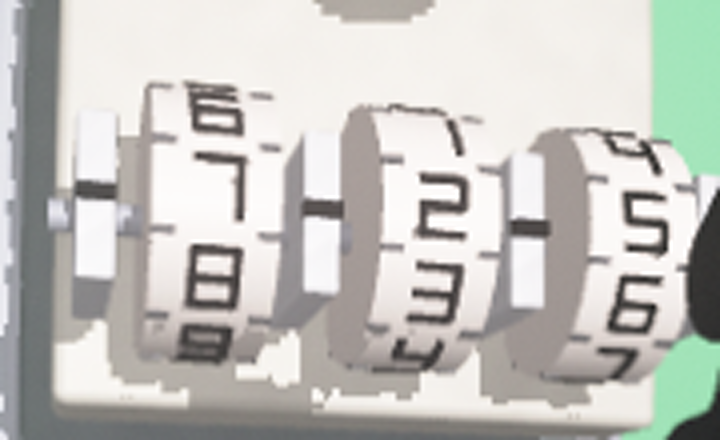

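View pics/sc7.png

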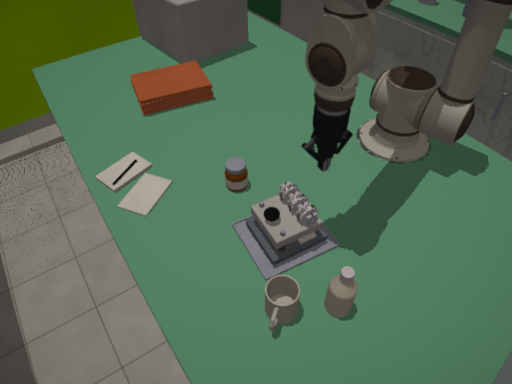

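The wheels still read 7, 2, 5. In the scene view the knob is back at (272,214), the bystanders are at their old pixels, and the hand is clear. I'll hand the job in.

```bash
python3 - <<'E'
from m import *
run("w7",95,110,[("L",(212,143),6.5),("L",(208,233),7.5),("M",(440,165),1.5),("M",(440,251),2.5),("R",(642,183),4.5),("R",(640,265),5.5)],[(95,189),(322,207),(530,227)])
print(bot.job_done())
E
```

```text
marks [0.5371 0.1749 0.128 ] [0.533 0.135 0.128] [0.5285 0.095  0.128 ]
L 6.5 ang -17.3 value 6.980 [0.5422 0.1552 0.1359]
L 7.5 ang 18.9 value 6.974 [0.5268 0.1573 0.1356]
M 1.5 ang -17.3 value 1.980 [0.5379 0.1146 0.1359]
M 2.5 ang 18.9 value 1.975 [0.5225 0.1161 0.1357]
R 4.5 ang -19.2 value 5.033 [0.5345 0.0746 0.1356]
R 5.5 ang 17.6 value 5.012 [0.5189 0.0769 0.1358]
the job is handed in; nothing more can be done
None
```

I rolled the three wheels to 7, 2, 5, pressed the knob down to its stop, let it come back up and withdrew the hand. The job was handed in at about 24 s, and no verdict is reported.

- **Wheels:** I rolled them with the shut fingertips in short strokes; the press readings were about 3.5–6.5 N. After the stamp they measured 6.98, 1.98 and 5.02, against a tolerance of 0.25 of a step.
- **Stamp:** I pressed to 18.5 N, where the force stiffened as it should at the hard stop, and the side picture showed the head down on the label.
- **At hand-in:** The wrist force was back to about zero, so the hand was touching nothing. In the last pictures the head and knob were back where they started, judged by eye. The bottle, mug and jar also looked unmoved.
- **Disagreements:** While pressing the knob there was a sideways wrist force of up to 8 N, and up to 4 N on one right-wheel stroke. Neither had a visible effect. My first wheel readings, taken before I had felt the true height, were about 0.1 of a step off the later ones.

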